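Fetch the round-handled seal from the sliding-door stamp case

ROBOT

A 6-joint arm with a two-finger parallel gripper is mounted at the origin on the work surface. World frame = base frame: x ahead of the robot, y to its left, z up, the work surface at z = 0. Lengths are in mm, angles in rad, forces in N, time in s.
With the tool pointing down it reaches from about 300 to 1000 mm from the base axis. Payload 5.1 kg.
Tool frame: the origin (TCP) lies midway between the tips of the shut fingers; the grasp point (between the pads) lies 19 mm behind it; z points along the fingers, y is the line along which they close (so a half turn about z gives the same grasp; the last joint's range is limited). The gripper opens to 95 mm and grips with 3 to 60 N. Pads are 20 mm wide; open, the fingers measure 119 mm over their backs; the gripper's body (75 mm by 180 mm) begins 59 mm behind the grasp point.
Start: joints at [1.109, 0.124, 1.65, -0, 1.367, -0.083], TCP at [240.393, 603.9, 180.256] pointing down, gripper open.
Joint ranges: [-2.61, 2.61], [-1.02, 2.33], [0.03, 2.71], [-1.35, 4.49], [0.32, 2.68], [-2.91, 2.91]. Speed limits (rad/s): [2.57, 2.57, 3.14, 3.14, 3.14, 3.14].

INTERFACE

Orientations are given as [roll, pitch, yaw] about the fixed x, y, z axes, in that order (R = Rz(yaw) Ry(pitch) Rx(roll)).
In Python, from station import robot, capture, readout gives the robot as it stands. Calls block until the motion is done:
- robot.movep(position, orientation): joint-space move of the TCP to a pose.
- robot.servo_line(position, attitude=None, speed=150, until_force=None): straight line of the TCP; attitude=None keeps the orientation; speed is the mean speed in mm/s. With until_force (N) it stops when the force on the tool has changed by that much, and returns True; else False.
- robot.movej(angles): joint-space move.
- robot.gripper_to(opening, grasp_force=None): finger opening in mm; grasp_force is the grip in N (None keeps the last); returns when the fingers have stopped.
- robot.wait(seconds).
- robot.solve_ik(position, orientation): joint angles nearest the present ones, or None.
- capture(name): name is "scene" or "top"; returns a dict with "color" (420x560x3 uint8, red, green, blue), "mtx" (3x3 intrinsics, pixels), "extrinsics" (4x4, takes a point from world to camera coordinates). Camera axes: x right, y down, z forward; pixel columns grow to the right and rows downward; lengths in mm; the calibration is good to about 2 mm. A picture is of the moment at which its call begins. There is no depth.
A pose or a line that the arm cannot do raises robot.Unreachable and nothing moves.
- robot.job_done(): hands the job in; it is judged then, once.
Readings, each from a call of its own:
- readout.read_t(): time.
- readout.read_q(): joint angles.
- readout.read_qvel(): joint speeds.
- readout.read_tau(): joint torques, N m.
- readout.read_eef_pos(): TCP position.
- readout.read_eef_rot(): TCP orientation.
- readout.read_contact_force(): force on the tool from outside, world axes, zero at the start.
- readout.read_wrist_torque(): the same for the moment, N m.
- readout.read_gripper_width(): finger opening in mm.
- readout.read_finger_force(): force on a finger pad.
Only numpy, scipy, OpenCV 4.12 (cv2) and the standard library are available. Lean on these libraries where they do the work, as an engineer would, in place of code of your own. Each camera call takes 0.05 s, during which the arm holds its last target. There are 200 camera calls.

TASK

Slide the inner door of the sloping stamp case all the way back behind the outer one, leaving the outer door over its own half. Draw the hand stamp with the round handle straight out of its well and set it down gently, standing upright, in the middle of the open ink pad. Leave the other stamp in its well and do not disturb the other things on the desk.

Things in the scene. Friction and masses are not known exactly. Their poses are not given: they have to be found in the camera images.
- case: Wooden stamp case, fixed, 490 mm wide (y); its open top slopes up 30 deg away from the robot. Origin at desk level, mid-width; x to its back, y to its left, z up. Slope axes: u up the slope = (0.866,0,0.5), v = y, n out of the slope = (-0.5,0,0.866); slope point (u,v,n) mm lies at x = -75+0.866u-0.5n, z = 12+0.5u+0.866n. Box: u 0-280, v -245 to 245, rim n = 178, walls 12-16 mm.
- block: Wooden block inside the left half of the case, 200 mm (x) by 226 (y) by 68 (z), fixed. Origin: centre of its underside (u 150, v 113.5, n 10 mm); leans with the slope: x = u, y = v (case left), z = n. Two square wells 43 mm wide, 68 deep, bored through along its z, centred at x = 0, y = -18.5 and y = +64.5 mm; the stamps stand on the box floor at its z = 0.
- inner_door (a joint): Inner (lower) bypass door, over the left half: 12 mm board, 245 mm wide, 252 along u, n 146-158; left edge at v = 233 when shut. In m: 0 shut, grows sliding right (-y) under the outer door; stop 0.190. Stays where left; needs about 3 N. Fingers in its cup meet the outer door's edge at about 0.14; from there push its left edge, with fingertips inside the opening.
- outer_door (a joint): Outer (upper) bypass door, 12 mm board over the right half, n 162-174 mm; left edge at v = 12 mm when shut. In m: 0 shut at its right-hand stop, grows as it slides left (+y). Stays where left; needs about 4 N.
- inner_cup (a point): Mouth centre of the flush brass cup, the inner door's only pull, on the door's upper face (u 140, n 158 mm); axes as the block. Cup 60 mm (y) by 44 mm (x), 22 deep, its near side 12 mm from the door's left edge. Moves with the door.
- inner_edge (a point): Middle of the inner door's left edge, upper face (u 140, n 158 mm); axes as the block; the edge runs 126 mm each way along x. Moves with the door.
- outer_edge (a point): Middle of the outer door's left edge, upper face (u 140, n 174 mm); axes as the block. Moves with the door.
- seal: The stamp to fetch: steel body 40 x 40 x 74 mm with rubber sole and a plain ROUND wooden handle 30 mm across, from 75 to 116 mm above the sole (116 mm tall, 0.2-0.35 kg). Origin: centre of the sole, z up its length. Starts in either well, leaning with the block (x = u, z = n); its handle stands out of the block, top at n = 126.
- seal_handle (a point): On the axis of the seal's round handle, 100 mm above the sole, 16 mm below the top.
- datestamp: The other stamp, in the other well: same height and steel body, but a FLAT wooden handle 40 mm wide (its y) and 14 mm thick (its x). Origin: centre of the sole. To be left in its well.
- pad_felt (a point): Middle of the open ink pad's felt, on its upper face 14 mm above the desk; z up. Felt 100 mm (x) by 150 mm (y), tin rim 2 mm higher; the tin lid lies folded open flat on its +x side, 110 mm long, under 10 mm high. Fixed.
- mug: White mug, 82 mm across, 95 mm tall, handle to its +y. Origin: centre of underside. Bystander.
- pen_cup: Dark steel pen cup 76 mm across with pens up to 160 mm high. Origin: centre of underside. Bystander.
- stapler: Black stapler 150 mm long (x), 60 mm high. Origin: centre of underside. Bystander.
- paperweight: Green glass dome paperweight, 80 mm across, 51 mm high. Origin: centre of underside. Bystander.
- tape_dispenser: Black tape dispenser 150 mm long, 92 mm high. Origin: centre of underside. Bystander.

How it is judged (in metres and radians):
On the way, in this order (a step that is already met when the one before it is completed fails the run):
1. the inner door is slid fully back behind the outer one (past 0.175 of 0.190 m) (value of joint inner_door above 0.175 m), for 0.2 s.
2. the seal is drawn out of its well (distance of seal from where it was at the start of the episode above 0.1 m), for 0.1 s.
At the end, for the whole second after the job is handed in: The inner door is open past 0.175 m, the outer door within 0.03 m of shut, the seal stands released and at rest on the felt, upright within 0.06 rad, its sole's centre within 20 mm of the felt's middle, and the other stamp is in its well (moved under 15 mm) (value of joint inner_door above 0.175 m and value of joint outer_door below 0.03 m and horizontal distance between seal and pad_felt below 0.02 m and z of seal in the frame of pad_felt between -0.004 and 0.004 m and angle between seal's own z axis and vertical below 0.06 rad and linear speed of seal below 0.02 m/s and contact force between the fingers and seal below 0.1 N and distance of datestamp from where it was at the start of the episode below 0.015 m); the robot touches nothing.
It fails at once if the other stamp is drawn from its well (moved over 30 mm) (distance of datestamp from where it was at the start of the episode above 0.03 m).
It fails at once if the seal is dropped or struck onto the pad (faster than 0.4 m/s within 30 mm above it) (horizontal distance between seal and pad_felt below 0.06 m and z of seal in the frame of pad_felt below 0.03 m and linear speed of seal above 0.4 m/s).
It fails at once if a bystander on the desk is shoved or knocked over (moved over 30 mm) (distance of any of mug, pen_cup, stapler, paperweight, tape_dispenser from where it was at the start of the episode above 0.03 m).
It also fails if it takes over 58 s, if anything falls off the work surface, if the arm or the gripper's body presses on something with over 40 N, if the wrist force passes 120 N, or if a joint passes its speed limit or range.

## Working session

There is one attempt and no reset: what is moved stays moved. The work goes in short steps, each a Python script; the robot and the scene stay as the last script left them, time stands still between calls to the robot, and variables do not carry over. Pictures are saved under pics/ and viewed, at most 14 in all, crops included, and the job is handed in when it is done.

```bash
ls; mkdir -p pics; python3 - <<'E'
from station import robot, capture, readout
import cv2,numpy as np
for n in ("scene","top"):
    c=capture(n); cv2.imwrite(f"pics/{n}0.png",c["color"][:,:,::-1]); np.savez(f"{n}0.npz",**c)
    print(n,c["mtx"].round(1).tolist(),c["extrinsics"].round(3).tolist())
E
```

```text
pics
scene [[470.0, 0.0, 285.7], [0.0, 470.0, 206.1], [0.0, 0.0, 1.0]] [[0.014, 1.0, -0.019, 21.633], [0.768, -0.023, -0.64, -328.602], [-0.64, -0.005, -0.769, 2212.284], [0.0, 0.0, 0.0, 1.0]]
top [[505.3, 0.0, 278.0], [0.0, 505.3, 204.8], [0.0, 0.0, 1.0]] [[0.021, -1.0, -0.003, -19.227], [-0.979, -0.02, -0.201, 603.583], [0.201, 0.007, -0.98, 1753.394], [0.0, 0.0, 0.0, 1.0]]
```

View pics/scene0.png

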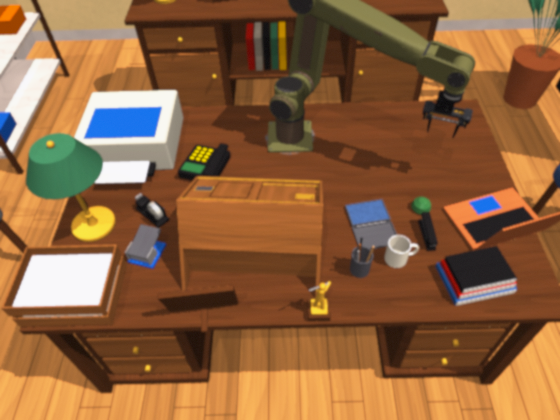

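View pics/top0.png

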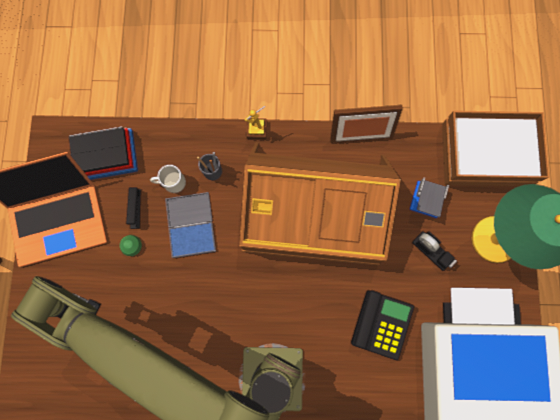

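The scene view has the case at cols 180–322, rows 180–285. In the top view (left = +y) the case is at cols 241–400, rows 165–262, with the brass cup at (262,207). The blue felt is at about (192,240) with its lid above it. I'll enlarge these areas to get the corners.

```bash
python3 - <<'E'
import cv2
t=cv2.imread("pics/top0.png")
def z(img,x0,y0,w,h,k,name):
    c=cv2.resize(img[y0:y0+h,x0:x0+w],None,fx=k,fy=k,interpolation=cv2.INTER_CUBIC)
    for i in range(0,w,20): cv2.putText(c,str(x0+i),(i*k,8),0,.3,(255,255,255),1); cv2.line(c,(i*k,0),(i*k,h*k),(255,255,255) if 0 else (120,120,120),1)
    for i in range(0,h,20): cv2.putText(c,str(y0+i),(0,i*k+8),0,.3,(255,255,255),1); cv2.line(c,(0,i*k),(w*k,i*k),(120,120,120),1)
    cv2.imwrite(name,c)
z(t,235,155,175,115,4,"pics/topcase.png")
s=cv2.imread("pics/scene0.png")
z(s,170,170,160,60,5,"pics/scenecase.png")
E
```

```text
(no output)
```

View pics/topcase.png

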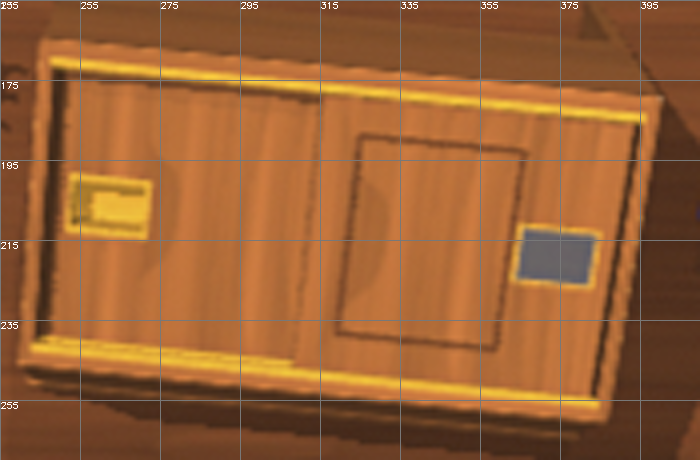

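View pics/scenecase.png

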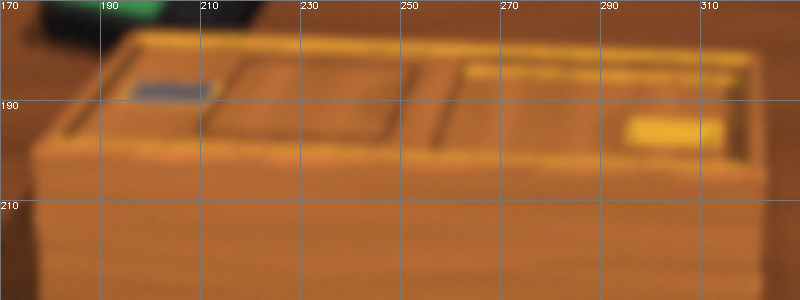

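Rim corners read from the crops (top view): far-left (245.4,164.7), far-right (400,179.2), near-right (386.4,260.1), near-left (239.6,245.1). I'll fit the case's x, y and yaw to the corners from both views, then check the fit against the cup. The felt comes from a blue mask.

```bash
cat > h.py <<'E'
import numpy as np,cv2
from scipy.optimize import least_squares
def ray(cam,px,z):
    K,E=cam["mtx"],cam["extrinsics"];R,t=E[:3,:3],E[:3,3]
    d=R.T@np.linalg.solve(K,[px[0],px[1],1]);o=-R.T@t
    return o+d*(z-o[2])/d[2]
def proj(cam,P):
    E=cam["extrinsics"];p=cam["mtx"]@(E[:3,:3]@P+E[:3,3]);return p[:2]/p[2]
def slope(u,v,n): return np.array([-75+.866*u-.5*n,v,12+.5*u+.866*n])
def Rz(a): return np.array([[np.cos(a),-np.sin(a),0],[np.sin(a),np.cos(a),0],[0,0,1]])
def W(pose,u,v,n): return Rz(pose[2])@slope(u,v,n)+[pose[0],pose[1],0]
E
python3 - <<'E'
from h import *
T=dict(np.load("top0.npz"));S=dict(np.load("scene0.npz"))
c=[(280,245),(280,-245),(0,-245),(0,245)]
pt=[(245.4,164.7),(400,179.2),(386.4,260.1),(239.6,245.1)]
ps=[(322.6,204),(176.2,199.2),(196,176),(320.6,180)]
def fit(sets):
    f=lambda p:np.concatenate([proj(cam,W(p,u,v,178))-q for cam,pp in sets for (u,v),q in zip(c,pp)])
    return least_squares(f,[600,-100,-.06])
for s in ([(T,pt)],[(S,ps)],[(T,pt),(S,ps)]):
    r=fit(s);print(r.x,r.fun.round(1).tolist())
p=r.x;np.save("case.npy",p)
for nm,cam in(("top",T),("scene",S)):
    hsv=cv2.cvtColor(cam["color"],cv2.COLOR_RGB2HSV)
    for name,lo,hi,reg in (("felt",(100,80,40),(125,255,255),{"top":(165,220,185,260),"scene":(340,400,195,250)}),("cup",(20,150,120),(32,255,255),{"top":(248,276,192,218),"scene":(293,316,192,202)})):
        x0,x1,y0,y1=reg[nm];m=np.zeros(hsv.shape[:2],np.uint8);m[y0:y1,x0:x1]=cv2.inRange(hsv,lo,hi)[y0:y1,x0:x1]
        k=max(cv2.findContours(m,0,2)[0],key=cv2.contourArea);rc=cv2.minAreaRect(k);b=cv2.boxPoints(rc)
        z=14 if name=="felt" else W(p,140,191,158)[2]
        print(nm,name,np.array(rc[0]).round(1),ray(cam,rc[0],z).round(1),[ray(cam,q,z)[:2].round(0).tolist() for q in b])
print("cup pred",W(p,140,191,158), "outer edge",W(p,140,12,174))
E
```

```text
[ 5.84926228e+02 -1.39084897e+02 -7.95579481e-02] [-0.6, -0.7, 0.5, -0.2, 0.3, 0.3, -0.2, 0.6]
[ 5.81380048e+02 -1.42777650e+02 -7.18272548e-02] [0.1, 0.2, -0.7, 0.3, -0.4, -0.3, 1.0, -0.7]
[ 5.83835646e+02 -1.40740084e+02 -7.65095759e-02] [-0.2, -0.2, 1.0, -0.1, 1.0, 0.5, 0.4, 1.1, 0.7, 1.1, -0.2, 0.6, 0.3, -0.1, 1.8, 0.0]
top felt [191.3 239.2] [479.1 306.2  14. ] [[515.0, 390.0], [541.0, 242.0], [443.0, 223.0], [418.0, 370.0]]
top cup [262.  204.5] [571.3  44.7 218.8] [[589.0, 75.0], [590.0, 16.0], [554.0, 15.0], [552.0, 74.0]]
scene felt [367.3 211.8] [478.  300.8  14. ] [[441.0, 220.0], [412.0, 382.0], [514.0, 380.0], [542.0, 223.0]]
scene cup [304.5 196. ] [563.8  41.7 218.8] [[558.0, 19.0], [560.0, 65.0], [569.0, 65.0], [568.0, 18.0]]
cup pred [565.77055921  52.20516774 218.828     ] outer edge [ 544.11210597 -125.65970064  232.684     ]
```

Fits agree: the case is at (584, −141) with yaw −0.077, and the felt middle is near (479, 304). Both views put the cup about 8 mm further right than "shut" would, so the door is slightly ajar and I'll use the measured cup. I'll grip along u so the wide gripper body fits in the opening. First I'll check IK.

```bash
cat >> h.py <<'E'
from scipy.spatial.transform import Rotation as Ro
P=np.load("case.npy")
def att(sgn=1):
    z=np.array([.5,0,-.866]);y=sgn*np.array([.866,0,.5]);x=np.cross(y,z)
    M=Rz(P[2])@np.c_[x,y,z];return Ro.from_matrix(M).as_euler("xyz").tolist()
def pos(u,v,n): return W(P,u,v,n).tolist()
E
python3 - <<'E'
from station import robot,readout
from h import *
T=dict(np.load("top0.npz"))
print(proj(T,W(P,140,12,174)),proj(T,W(P,266,12,174)),proj(T,W(P,14,12,174)),readout.read_eef_rot())
for s in (1,-1):
    print(s,att(s))
    for q in ((140,182,240),(140,182,141),(140,41,141),(140,128,141),(150,95,91),(150,178,91),(150,95,290),(150,178,290)):
        r=robot.solve_ik(pos(*q),att(s));print(q,np.round(pos(*q)),None if r is None else np.round(r,2))
for yaw in np.arange(-3,3.2,.5):
    r=robot.solve_ik([479,304,95],[np.pi,0,yaw]);print(yaw,None if r is None else np.round(r,2))
E
```

```text
[314.28259748 212.93664217] [318.50523452 175.40320931] [310.26150821 248.67859269] [-3.13966989e+00 -1.50122734e-04  2.76281557e+00]
1 [2.617981175819824, 0.0, 1.4942867508556654]
(140, 182, 240) [524.  46. 290.] [ 0.01 -0.59  2.13 -0.05  1.08  0.1 ]
(140, 182, 141) [574.  43. 204.] [ 0.   -0.42  2.17 -0.05  0.87  0.1 ]
(140, 41, 141) [563. -98. 204.] [-0.34 -0.44  2.18  0.17  0.9  -0.34]
(140, 128, 141) [569. -11. 204.] [-0.13 -0.44  2.18  0.03  0.88 -0.07]
(150, 95, 91) [600. -47. 166.] [-0.2  -0.32  2.16  0.09  0.78 -0.17]
(150, 178, 91) [607.  36. 166.] [-0.01 -0.3   2.15 -0.05  0.78  0.09]
(150, 95, 290) [501. -39. 338.] [-0.24 -0.66  2.1   0.09  1.19 -0.17]
(150, 178, 290) [508.  44. 338.] [ 0.01 -0.64  2.08 -0.05  1.17  0.09]
-1 [-2.6179811758198235, 0.0, -1.6473059027341281]
(140, 182, 240) [524.  46. 290.] None
(140, 182, 141) [574.  43. 204.] None
(140, 41, 141) [563. -98. 204.] [-0.34 -0.44  2.18  0.17  0.9   2.8 ]
(140, 128, 141) [569. -11. 204.] None
(150, 95, 91) [600. -47. 166.] None
(150, 178, 91) [607.  36. 166.] None
(150, 95, 290) [501. -39. 338.] None
(150, 178, 290) [508.  44. 338.] None
-3.0 [ 0.47  0.01  1.92  0.    1.21 -1.24]
-2.5 [ 0.47  0.01  1.92  0.    1.21 -1.74]
-2.0 [ 0.47  0.01  1.92  0.    1.21 -2.24]
-1.5 [ 0.47  0.01  1.92  0.    1.21 -2.74]
-1.0 None
-0.5 [ 0.47  0.01  1.92 -0.    1.21  2.54]
0.0 [ 0.47  0.01  1.92 -0.    1.21  2.04]
0.5 [ 0.47  0.01  1.92 -0.    1.21  1.54]
1.0 [ 0.47  0.01  1.92 -0.    1.21  1.04]
1.5 [ 0.47  0.01  1.92 -0.    1.21  0.54]
2.0 [ 0.47  0.01  1.92 -0.    1.21  0.04]
2.5 [ 0.47  0.01  1.92  0.    1.21 -0.46]
3.0 [ 0.47  0.01  1.92  0.    1.21 -0.96]
```

```bash
python3 - <<'E'
from station import robot,readout,capture
from h import *
A=att()
def ln(*q,**k): 
    r=robot.servo_line(pos(*q),A,**k);e=np.array(readout.read_eef_pos());l=Rz(-P[2])@(e-[P[0],P[1],0])
    print(q,r,"v",round(l[1],1),"n",round((l[2]-12)*.866-(l[0]+75)*.5,1),np.round(readout.read_contact_force(),1),round(readout.read_t(),1));return r
robot.gripper_to(0)
robot.servo_line([240,604,350],speed=200)
robot.movep(pos(140,182,240),A)
ln(140,182,170,speed=150)
ln(140,182,141,speed=50,until_force=6)
ln(140,158,143,speed=50,until_force=25)
ln(140,42,143,speed=70,until_force=30)
c=capture("top");cv2.imwrite("pics/t1.png",cv2.resize(c["color"][150:270,230:410,::-1],None,fx=4,fy=4,interpolation=2))
E
```

```text
(140, 182, 170) False v 182.3 n 170.3 [-0.5  0.3  0.6] 5.4
(140, 182, 141) False v 182.0 n 140.9 [-0.5 -0.9  0.5] 6.2
(140, 158, 143) False v 157.6 n 143.1 [-0.1  0.4  1. ] 6.8
(140, 42, 143) False v 42.3 n 142.9 [-0.1 -0.6 -0.1] 8.6
```

View pics/t1.png

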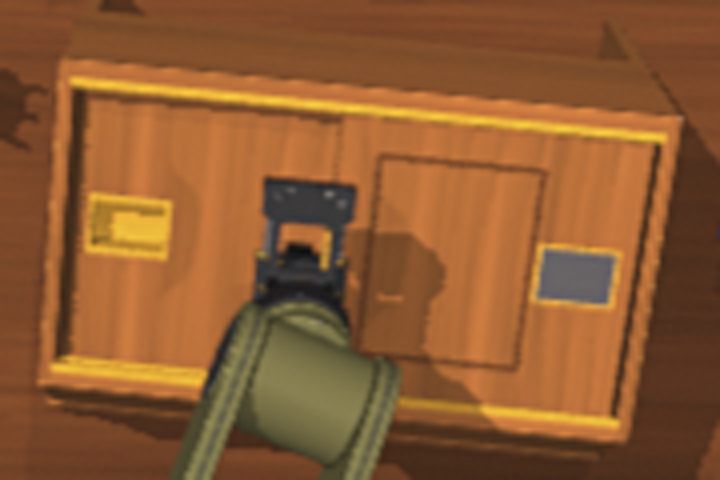

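The door hasn't moved: the cup is still at crop (130,227), and no contact was felt. I'll check the height using the scene view and the projected TCP.

```bash
python3 - <<'E'
from station import robot,readout,capture
from h import *
e=np.array(readout.read_eef_pos());print(e,readout.read_eef_rot(),att(),readout.read_gripper_width())
ims=[]
for n,(x0,y0,w,h) in(("scene",(170,130,160,80)),("top",(240,150,160,80))):
    c=capture(n);R=c["extrinsics"][:3,:3];print(n,"cam",-R.T@c["extrinsics"][:3,3])
    p=proj(c,e);print(p, "cup", proj(c,W(P,140,182,158)))
    im=cv2.resize(c["color"][y0:y0+h,x0:x0+w,::-1],None,fx=5,fy=5,interpolation=2)[:300 if n=="top" else 400]
    cv2.drawMarker(im,tuple(int(v) for v in ((p-[x0,y0])+.5)*5),(255,0,255),1,14,1)
    ims.append(im)
cv2.imwrite("pics/s1.png",np.vstack(ims)[:600])
E
```

```text
[561.89869776 -96.58024167 205.82777892] [ 2.61796982e+00 -8.49961826e-05  1.49482061e+00] [2.617981175819824, 0.0, 1.4942867508556654] 0.26740017114910697
scene cam [1667.60961057  -17.83415108 1490.43889423]
[266.08744216 198.84969714] cup [304.92924971 196.25366271]
top cam [ 239.76250179  -18.93640536 1838.8120416 ]
[304.93251896 208.95894478] cup [262.38866783 206.38139987]
```

View pics/s1.png

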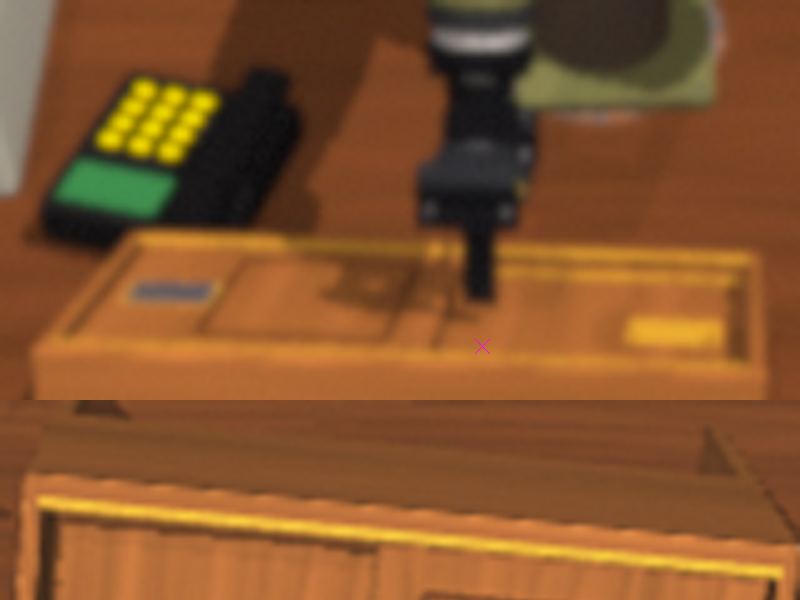

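The gripper in the image sits about 10 px (roughly 36 mm along n) above where the reported TCP projects: tip seen at (266,189), expected (266,199). I'll measure the offset by probing: touch the door gently and compare.

```bash
python3 - <<'E'
from station import robot,readout,capture
from h import *
A=att()
def ln(*q,**k): 
    r=robot.servo_line(pos(*q),A,**k);e=np.array(readout.read_eef_pos());l=Rz(-P[2])@(e-[P[0],P[1],0])
    print(q,r,"v",round(l[1],1),"n",round((l[2]-12)*.866-(l[0]+75)*.5,1),np.round(readout.read_contact_force(),1),round(readout.read_t(),1));return r
ln(140,100,143,speed=100)
ln(140,100,95,speed=30,until_force=4)
c=capture("scene");e=np.array(readout.read_eef_pos());print(proj(c,e))
cv2.imwrite("pics/s2.png",cv2.resize(c["color"][130:250,170:330,::-1],None,fx=5,fy=5,interpolation=2))
E
```

```text
(140, 100, 143) False v 100.0 n 143.0 [-0.4 -0.5 -0.4] 9.5
(140, 100, 95) True v 100.0 n 124.9 [-3.1  1.5  4.7] 10.3
[281.96468584 204.13399377]
```

View pics/s2.png

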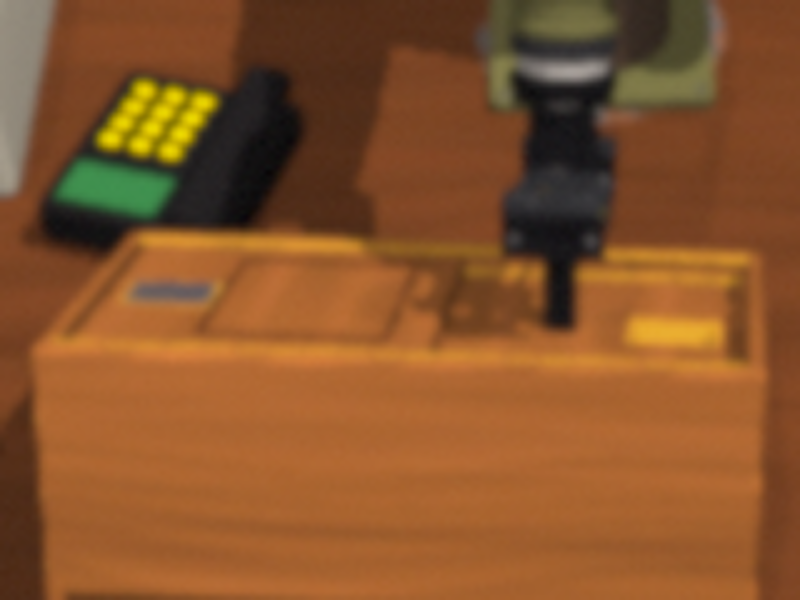

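The door surface (n=158) was touched at reported n≈125, so the real tip is about 33 mm short of the reported TCP. In the picture the tip bottom is at (281.5,194.5). I'll check whether the shift is along the tool or along world z.

```bash
python3 - <<'E'
from station import robot,readout,capture
from h import *
c=capture("scene")
for nm,q in (("tool-z",(140,100,158)),("world-z",(140+19,100,158))):
    for du in(-12,12): print(nm,du,proj(c,W(P,q[0]+du,q[1],q[2])))
g=cv2.cvtColor(c["color"],cv2.COLOR_RGB2GRAY)
for x in (281,282): print(x,g[184:204,x].tolist())
c=capture("top")
cv2.imwrite("pics/t2.png",c["color"][:,:,::-1])
# desk start pose check
S=dict(np.load("scene0.npz"));T=dict(np.load("top0.npz"))
for z in (180,213): print("start",z,proj(S,np.array([240.4,603.9,z])),proj(T,np.array([240.4,603.9,z])))
sub=S["color"][120:145,422:466]
m=(cv2.cvtColor(sub,cv2.COLOR_RGB2GRAY)<45)
for r in m: print("".join("#" if v else "." for v in r))
E
```

```text
tool-z -12 [282.31339331 194.38761222]
tool-z 12 [281.8438309  196.55423576]
world-z -12 [281.94269223 196.09807643]
world-z 12 [281.46306515 198.31113966]
281 [20, 21, 20, 22, 22, 22, 19, 23, 20, 24, 30, 53, 86, 110, 118, 121, 128, 141, 146, 138]
282 [21, 21, 21, 21, 20, 21, 19, 22, 24, 23, 29, 53, 87, 109, 120, 121, 129, 141, 146, 137]
start 180 [439.00962819 139.21439792] [ 86.2554678  303.96373211]
start 213 [440.91182774 133.07404112] [ 82.34647168 303.87609059]
.......##.............................######
.......##.............................######
.......#..............................####.#
......##.............................####..#
......##.............................#######
......##...........................#########
......#...........................###.....#.
......#...........................###.......
..................................##........
.................................###........
.................................##.........
.................................##.........
................................##..........
................................#...........
................................#...........
............................................
............................................
............................................
............................................
............................................
............................................
............................................
............................................
............................................
............................................
```

The edge row (about 195.6) and the start-pose fingertips (row ≈132) both fit a shift along the tool z axis: the real tip is 33 mm behind the reported TCP. I'll correct for it and slide the door.

```bash
cat >> h.py <<'E'
D=33
def ln(u,v,n,**k):   # real fingertip at slope point
    from station import robot,readout
    r=robot.servo_line(pos(u,v,n-D),att(),**k);e=np.array(readout.read_eef_pos());l=Rz(-P[2])@(e-[P[0],P[1],0])
    print((u,v,n),r,"v",round(l[1],1),"n",round((l[2]-12)*.866-(l[0]+75)*.5+D,1),np.round(readout.read_contact_force(),1),round(readout.read_t(),1));return r
E
python3 - <<'E'
from station import robot,readout,capture
from h import *
ln(140,100,175,speed=80)
ln(140,182,175,speed=150)
ln(140,182,142,speed=60,until_force=5)
ln(140,155,143,speed=50,until_force=25)
ln(140,44,143,speed=70,until_force=30)
c=capture("top");cv2.imwrite("pics/t3.png",cv2.resize(c["color"][150:270,230:410,::-1],None,fx=4,fy=4,interpolation=2))
E
```

```text
(140, 100, 175) False v 100.0 n 175.5 [ 0.3 -0.5  0.1] 10.8
(140, 182, 175) False v 181.9 n 174.7 [ 0.2 -0.3  0. ] 11.5
(140, 182, 142) False v 182.0 n 141.8 [ 0.3  0.8 -0.7] 12.2
(140, 155, 143) False v 154.5 n 143.1 [ 0.3 -0.2  0.7] 12.9
(140, 44, 143) False v 43.8 n 142.9 [-0.3 -0.3 -0.5] 14.6
```

View pics/t3.png

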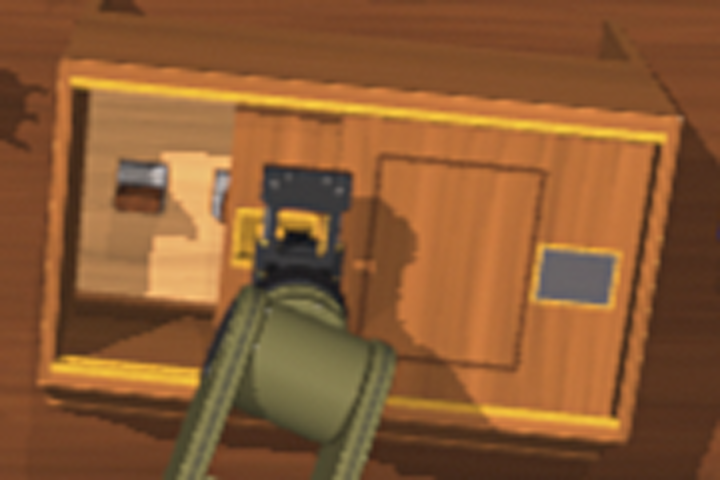

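The door has moved and its left edge is at crop x≈225. Now I'll push on the edge.

```bash
python3 - <<'E'
from station import robot,readout,capture
from h import *
ln(140,44,185,speed=120)
ln(140,140,185,speed=180)
ln(140,140,145,speed=100,until_force=6)
ln(140,48,145,speed=70,until_force=15)
ln(140,60,145,speed=80)
ln(140,70,215,speed=150)
robot.movep(pos(60,300,260),att())
c=capture("top");cv2.imwrite("pics/t4.png",cv2.resize(c["color"][150:270,230:410,::-1],None,fx=4,fy=4,interpolation=2));print(readout.read_t())
for g in((150,95,92),(150,178,92),(150,95,290)): print(robot.solve_ik(pos(g[0],g[1],g[2]-D),att()) is not None)
E
```

```text
(140, 44, 185) False v 43.9 n 185.2 [-0.5 -0.2 -1.7] 15.2
(140, 140, 185) False v 139.9 n 184.3 [ 0.9 -1.   0.9] 15.9
(140, 140, 145) False v 139.5 n 144.8 [-0.1  0.2  0.5] 16.4
(140, 48, 145) True v 55.2 n 145.2 [-0.1  2.3  1.5] 17.6
(140, 60, 145) False v 59.9 n 144.9 [0.1 0.7 1.5] 17.8
(140, 70, 215) False v 69.9 n 214.5 [-1.1  0.6 -0.4] 18.4
19.475
True
True
True
```

View pics/t4.png

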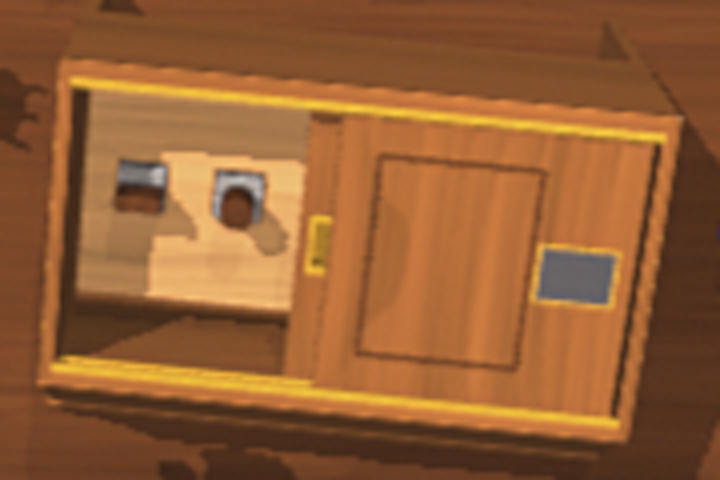

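The door is on its stop (15 N felt at v=55, so its edge is at 45, about 0.188). The round handle is in the right-hand well at crop (237,205), and the flat one is at (140,197). I'll check the predicted handle pixel, then grasp.

```bash
python3 - <<'E'
from station import robot,readout,capture
from h import *
c=capture("top")
print("pred handle top",proj(c,W(P,150,95,126)),"mid",proj(c,W(P,150,95,105)),"body top",proj(c,W(P,150,95,84)))
print("pred flat top",proj(c,W(P,150,178,126)))
hsv=cv2.cvtColor(c["color"],cv2.COLOR_RGB2HSV);V=hsv[...,2]
for (x0,x1) in((280,299),(256,276)):
    m=np.zeros(V.shape,np.uint8);s=(slice(184,212),slice(x0,x1))
    m[s]=((V[s]<130)&(hsv[...,1][s]>110)).astype(np.uint8)
    k=max(cv2.findContours(m,0,2)[0],key=cv2.contourArea);print("dark brown",cv2.boundingRect(k),cv2.minAreaRect(k))
    m[s]=(hsv[...,1][s]<75).astype(np.uint8);k=max(cv2.findContours(m,0,2)[0],key=cv2.contourArea);print("steel",cv2.boundingRect(k))
E
```

```text
pred handle top [289.43832996 202.97281161] mid [289.62254364 201.03331232] body top [289.80248682 199.13877522]
pred flat top [264.57770461 200.60793219]
dark brown (285, 197, 8, 10) ((288.5, 201.5), (9.0, 7.0), 90.0)
steel (283, 193, 13, 12)
dark brown (258, 196, 13, 8) ((264.1435852050781, 199.56436157226562), (12.139453887939453, 6.069726943969727), 5.710593223571777)
steel (260, 190, 12, 7)
```

```bash
python3 - <<'E'
from station import robot,readout,capture
from h import *
robot.gripper_to(70)
robot.movep(pos(150,96.5,230-D),att())
ln(150,96.5,150,speed=150)
h=ln(150,96.5,93,speed=60,until_force=6)
if not h:
    robot.gripper_to(15,25); print("w",readout.read_gripper_width(),readout.read_finger_force())
    robot.gripper_to(15,40); w=readout.read_gripper_width(); print("w",w,readout.read_finger_force(),readout.read_contact_force())
    if 25<w<35:
        ln(150,96.5,123,speed=50,until_force=25)
        ln(150,96.5,285,speed=120); print(readout.read_gripper_width())
        for n in("scene","top"):
            c=capture(n);cv2.imwrite(f"pics/{n}5.png",c["color"][:,:,::-1])
a=cv2.imread("pics/scene5.png");b=cv2.imread("pics/top5.png")
if a is not None: cv2.imwrite("pics/g5.png",np.hstack([cv2.resize(a[120:220,230:330],None,fx=4,fy=4),cv2.resize(b[130:230,240:340],None,fx=4,fy=4)]))
E
```

```text
(150, 96.5, 150) False v 97.3 n 150.6 [0.6 0.4 0.2] 22.4
(150, 96.5, 93) False v 96.5 n 93.3 [-0.1  0.4 -0.9] 23.4
w 29.677177445869862 24.907882511615753
w 29.848478341855554 39.88452136516571 [-3.97236731  0.33749958  0.28547238]
(150, 96.5, 123) False v 96.5 n 123.2 [ 0.3 -0.4 -3.6] 25.1
(150, 96.5, 285) False v 96.5 n 284.0 [ 1.1  0.2 -3.7] 26.6
29.258365373550575
```

View pics/g5.png

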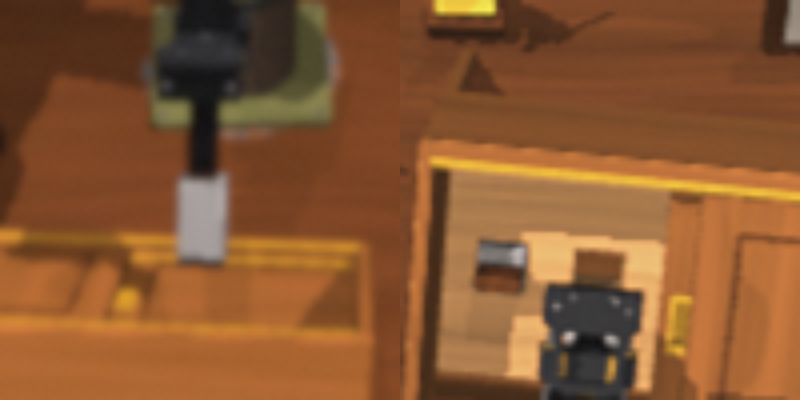

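The seal hangs straight in the grip (weight about 3.7 N) and the datestamp is still in place. Now I'll carry it left over the rim, turn it upright above the pad and look before lowering.

```bash
python3 - <<'E'
from station import robot,readout,capture
from h import *
ln(150,380,300,speed=200)
dn=[np.pi,0,1.494]
robot.movep([478.5,303.5,200],dn)
robot.servo_line([478.5,303.5,95],dn,speed=100)
print(readout.read_eef_pos(),readout.read_eef_rot(),readout.read_t(),readout.read_gripper_width())
zs=95+D-83   # sole height expected
o=[]
for n,(x0,y0) in(("scene",(330,140)),("top",(150,180))):
    c=capture(n);p=proj(c,np.array([478.5,303.5,zs]));print(n,"sole pred",p,"felt",proj(c,np.array([478.5,303.5,14])))
    o.append(cv2.resize(c["color"][y0:y0+100,x0:x0+100,::-1],None,fx=4,fy=4))
cv2.imwrite("pics/p6.png",np.hstack(o))
E
```

```text
(150, 380, 300) False v 379.3 n 299.9 [-0.2 -0.8 -2.8] 28.3
[479.2251527  303.86712756  96.03790693] [ 3.14000468e+00 -9.36531717e-04  1.49401434e+00] 30.0917 29.23656509682258
scene sole pred [368.8924303  206.95310496] felt [367.98961233 211.86263521]
top sole pred [190.5987245 238.2510046] felt [192.06555045 239.4084679 ]
```

View pics/p6.png

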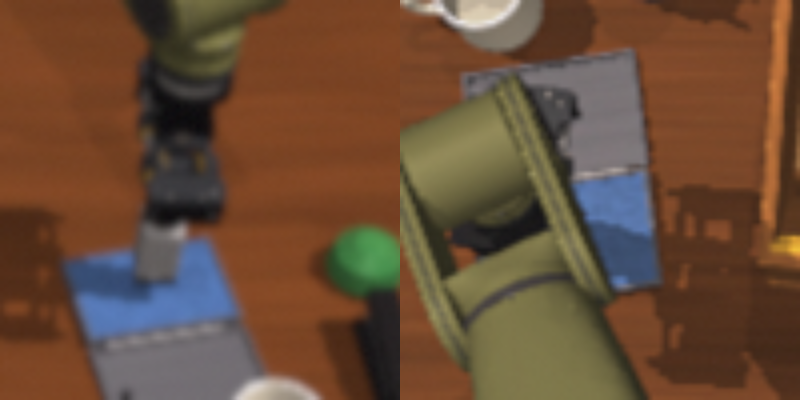

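The seal's sole, at about (369,210), is over the felt centre at (368,212) and upright. Lowering gently.

```bash
python3 - <<'E'
from station import robot,readout,capture
from h import *
dn=[np.pi,0,1.494];x,y=478.5,303.5
robot.servo_line([x,y,75],dn,speed=60)
r=robot.servo_line([x,y,54],dn,speed=15,until_force=2.5)
e=readout.read_eef_pos();print(r,e,readout.read_contact_force(),readout.read_t())
if r:
    robot.wait(.3);robot.gripper_to(44);robot.wait(.3);robot.gripper_to(75);robot.wait(.2)
    robot.servo_line([x,y,150],dn,speed=100);robot.servo_line([x,y,240],dn,speed=200)
    robot.movep([250,400,330],dn);robot.wait(.5)
    o=[]
    for n,(x0,y0) in(("scene",(330,150)),("top",(150,190))):
        c=capture(n);print(n,"felt",proj(c,np.array([478.5,303.5,14])),"top of handle",proj(c,np.array([478.5,303.5,130])))
        o.append(cv2.resize(c["color"][y0:y0+100,x0:x0+100,::-1],None,fx=4,fy=4))
    cv2.imwrite("pics/f7.png",np.hstack(o));print(readout.read_t())
E
```

```text
True [477.95695584 303.51522366  62.50130999] [-1.03831654 -0.66283929  5.63765797] 31.5333
scene felt [367.98961233 211.86263521] top of handle [371.49018428 192.8265012 ]
top felt [192.06555045 239.4084679 ] top of handle [186.31168795 234.86813057]
36.8667
```

View pics/f7.png

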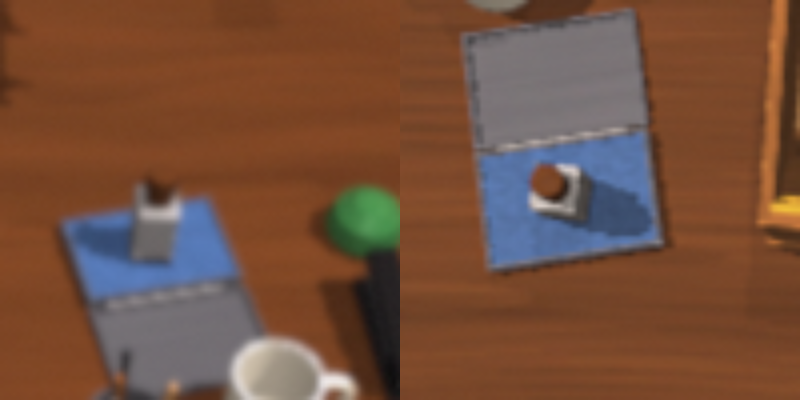

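The seal stands upright: its handle top is at (187,235) against a predicted (186.3,234.9), with the felt centre at (192.4,239.6). Handing in.

```bash
python3 -c "
from station import robot
print(robot.job_done())"
```

```text
the job is handed in; nothing more can be done
None
```

I handed the job in at about 37 s of the 58 s: the inner door is back on its stop, the round-handled stamp stands upright in the middle of the ink pad, and the other stamp was still in its well when last seen. The judge's verdict isn't shown here. The reported tool tip was about 33 mm too far forward, so I corrected for it after a first door push, at the wrong height, made no contact.

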